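Load the calibration rack from the keyhole board

TASK

Slide the rack's lock bar fully open, then move every sample carrier hanging on the plywood board into the rack pocket of its own colour: lift it so that its keyhole clears the screw head, draw it off, hook its toe under the rack's near lip and swing its heel down until it lies flat and fully home. When all the carriers are in, slide the lock bar fully back to locked; leave the probe, the test disc and the bottle where they are.

Things in the scene. Friction and masses are not known exactly. Their poses are not given: they have to be found in the camera images.
- red_grip (a point): Centre of the red grip block, 22 (x) x 20 (y) x 40 mm (z), of a sample carrier (absent in some runs): an aluminium plate 110 (x) x 60 (y) x 5 mm, 0.22 kg, rigid. x runs from its toe edge (42 mm from this point) to its heel edge (68 mm), z out of the face that bears the block. The plate's underside is 25 mm below this point, its upper face 20 mm.
- red_hole (a point): Centre of the square 23 mm hole of the red carrier's keyhole, on the plate's underside, 29.5 mm towards the heel from the block centre. From the hole a slot 11 mm wide runs on towards the heel, ending 28.5 mm from this point. Axes as the block's.
- seat_red (a point): Where the red carrier's block centre lies when the carrier is fully seated in its own pocket of the rack, marked red on the pocket floor and lip: the leftmost (+y) pocket seen from the robot. Axes are the rack's and the seated plate's: x away from the robot, z up. The pocket floor is 25 mm below this point.
- blue_grip (a point): Centre of the blue grip block, 22 (x) x 20 (y) x 40 mm (z), of a sample carrier (absent in some runs): an aluminium plate 110 (x) x 60 (y) x 5 mm, 0.22 kg, rigid. x runs from its toe edge (42 mm from this point) to its heel edge (68 mm), z out of the face that bears the block. The plate's underside is 25 mm below this point, its upper face 20 mm.
- blue_hole (a point): Centre of the square 23 mm hole of the blue carrier's keyhole, on the plate's underside, 29.5 mm towards the heel from the block centre. From the hole a slot 11 mm wide runs on towards the heel, ending 28.5 mm from this point. Axes as the block's.
- seat_blue (a point): Where the blue carrier's block centre lies when the carrier is fully seated in its own pocket of the rack, marked blue on the pocket floor and lip: the second from the left pocket seen from the robot. Axes are the rack's and the seated plate's: x away from the robot, z up. The pocket floor is 25 mm below this point.
- yellow_grip (a point): Centre of the yellow grip block, 22 (x) x 20 (y) x 40 mm (z), of a sample carrier (absent in some runs): an aluminium plate 110 (x) x 60 (y) x 5 mm, 0.22 kg, rigid. x runs from its toe edge (42 mm from this point) to its heel edge (68 mm), z out of the face that bears the block. The plate's underside is 25 mm below this point, its upper face 20 mm.
- yellow_hole (a point): Centre of the square 23 mm hole of the yellow carrier's keyhole, on the plate's underside, 29.5 mm towards the heel from the block centre. From the hole a slot 11 mm wide runs on towards the heel, ending 28.5 mm from this point. Axes as the block's.
- seat_yellow (a point): Where the yellow carrier's block centre lies when the carrier is fully seated in its own pocket of the rack, marked yellow on the pocket floor and lip: the third from the left pocket seen from the robot. Axes are the rack's and the seated plate's: x away from the robot, z up. The pocket floor is 25 mm below this point.
- green_grip (a point): Centre of the green grip block, 22 (x) x 20 (y) x 40 mm (z), of a sample carrier (absent in some runs): an aluminium plate 110 (x) x 60 (y) x 5 mm, 0.22 kg, rigid. x runs from its toe edge (42 mm from this point) to its heel edge (68 mm), z out of the face that bears the block. The plate's underside is 25 mm below this point, its upper face 20 mm.
- green_hole (a point): Centre of the square 23 mm hole of the green carrier's keyhole, on the plate's underside, 29.5 mm towards the heel from the block centre. From the hole a slot 11 mm wide runs on towards the heel, ending 28.5 mm from this point. Axes as the block's.
- seat_green (a point): Where the green carrier's block centre lies when the carrier is fully seated in its own pocket of the rack, marked green on the pocket floor and lip: the rightmost (-y) pocket seen from the robot. Axes are the rack's and the seated plate's: x away from the robot, z up. The pocket floor is 25 mm below this point.
- rack: Grey calibration rack, fixed, 160 (x) x 334 (y) mm, origin under its centre, x away from the robot. Four pockets at 85 mm pitch, floor 10 mm above the table, each 114 x 65 mm for the 110 x 60 mm plate, with side ribs 5 mm high, a wall and lip at the near (-x) end and a heel stop 7 mm high at the far end.
- lip (a point): Middle of the near lip's inner edge, on its underside, 10 mm above the pocket floor. The lip is 5 mm thick and overhangs the pockets by 8 mm, so a plate cannot go in flat: slip its toe under the lip with the heel raised 10 to 22 degrees until it is near the wall, then swing the heel down. A seated toe is 0 to 4 mm from the wall behind the lip.
- lockbar (a joint): Lock bar, slides along the rack's y beyond the heel stop and stays where left (2.5 N friction). 0 = locked: four tabs, 16 mm wide, lie over the plates' heels, underside 8 mm above the pocket floor. 0.034 m = fully open: tabs stand in the gaps beside the pockets. Grows towards the rack's +y.
- bar_knob (a point): Centre of the black knob on the lock bar, 20 (x) x 16 (y) x 38 mm high, its centre 47 mm above the table; it moves with the bar and stands between the second and third pockets when open. The bar under it is 28 mm high above the table, its near edge 67 mm beyond the pocket middles. Axes are the rack's.
- board: Plywood hanging board, fixed, 334 mm wide (y), origin under its centre on the table, x away from the robot. Its face slopes at 30 degrees to the table, rising away from the robot; it is 124 mm long up the slope, its middle 50 mm above the origin. Four studs at y = +-42.5 and +-127.5 mm, 41.5 mm up the slope from the middle.
- stud (a point): Midpoint of the line through the four studs' feet, on the board's face. Studs stand square to the face: shank 7 mm thick, head 18 mm across and 4 mm thick, its underside 8 mm off the face. A hung plate lies on the face, toe down the slope, shank in the top end of its slot; slid 25 mm up the slope, its square hole is round the head and it can be drawn straight off.
- probe: Black hand-held probe standing on its foot, 80 mm wide, 172 mm high; bystander, origin under its centre.
- disc: Round steel test disc, 120 mm across, 16 mm thick, lying flat; bystander, origin under its centre.
- cleaner: White bottle of cleaner, 60 mm across, 150 mm high; bystander, origin under its centre.
Not all that is in view belongs to the job. Leave any black or orange look-alike of the part that bears red_grip alone.

How it is judged:
On the way, in this order (a step that is already met when the one before it is completed fails the run):
1. the lock bar is slid fully open (more than 29 mm) (value of joint lockbar above 0.029 m), for 0.2 s.
2. every carrier is seated in the pocket of its colour with the lock bar still open (distance between red_grip and seat_red below 0.006 m and angle between the z axis of red_grip and the z axis of seat_red, either way round below 0.05 rad and distance between blue_grip and seat_blue below 0.006 m and angle between the z axis of blue_grip and the z axis of seat_blue, either way round below 0.05 rad and distance between yellow_grip and seat_yellow below 0.006 m and angle between the z axis of yellow_grip and the z axis of seat_yellow, either way round below 0.05 rad and distance between green_grip and seat_green below 0.006 m and angle between the z axis of green_grip and the z axis of seat_green, either way round below 0.05 rad and value of joint lockbar above 0.025 m), for 0.2 s.
At the end, for the whole second after the job is handed in: Every carrier present lies in the pocket of its own colour, its block centre within 6 mm of the seat point and its plate within 0.05 rad of flat, and the lock bar is back within 6 mm of locked (distance between red_grip and seat_red below 0.006 m and angle between the z axis of red_grip and the z axis of seat_red, either way round below 0.05 rad and distance between blue_grip and seat_blue below 0.006 m and angle between the z axis of blue_grip and the z axis of seat_blue, either way round below 0.05 rad and distance between yellow_grip and seat_yellow below 0.006 m and angle between the z axis of yellow_grip and the z axis of seat_yellow, either way round below 0.05 rad and distance between green_grip and seat_green below 0.006 m and angle between the z axis of green_grip and the z axis of seat_green, either way round below 0.05 rad and value of joint lockbar below 0.006 m); the robot touches nothing.
It fails at once if the probe is moved more than 30 mm (distance of probe from where it was at the start of the episode above 0.03 m).
It fails at once if the test disc is moved more than 30 mm (distance of disc from where it was at the start of the episode above 0.03 m).
It fails at once if the bottle is moved more than 30 mm (distance of cleaner from where it was at the start of the episode above 0.03 m).
Of carrier_red, carrier_blue, carrier_yellow, carrier_green only 3 to 4 are there at a start; the rules pass over those that are not, and their reading is None.
Once in a run the grip may slacken for a moment while it holds something.
It also fails if it takes over 210 s, if anything falls off the work surface, if the arm or the gripper's body presses on something with over 40 N, if the wrist force passes 120 N, or if a joint passes its speed limit or range.

ROBOT

A 6-joint arm with a two-finger parallel gripper is mounted at the origin on the work surface. World frame = base frame: x ahead of the robot, y to its left, z up, the work surface at z = 0. Lengths are in m, angles in rad, forces in N, time in s.
With the tool pointing down it reaches from about 0.3 to 0.875 m from the base axis. Payload 6.4 kg.
Tool frame: the origin (TCP) lies at the very end of the fingers, on their centre line; the grasp point (between the pads) lies 19 mm behind it (manip.pinch_z is the distance from the TCP to the grasp point, in m); z points along the fingers, y is the line along which they close (so a half turn about z gives the same grasp; the last joint's range is limited). The gripper opens to 85 mm and grips with 20 to 120 N. Pads are 22 mm wide; open, the fingers measure 114 mm over their backs; the gripper's body (76 mm by 85 mm) begins 54 mm behind the grasp point. The pads swing forward as they close: fully open they stand 13 mm farther back than shut.
Start: joints at [1.108, 0.181, 1.607, -0, 1.354, -0.206], TCP at [0.146, 0.556, 0.231] pointing down, gripper open.
Joint ranges: [-2.99, 2.99], [-0.89, 2.07], [0.3, 2.58], [-1.14, 4.28], [0, 2.63], [-3.12, 3.12]. Speed limits (rad/s): [2.57, 2.57, 3.01, 3.14, 3.14, 3.14].

INTERFACE

Orientations are given as a unit quaternion [x, y, z, w].
In Python, from plant import manip, read_camera, camera_info, close_job gives the robot as it stands.
- The arm moves only by the tool apply_moves, never from a script. Its argument "moves" is a list of rows, each a list of 4 numbers: the shift along the world's x, y, z in mm, then the turn about the world's z in rad. In form: [[dx, dy, dz, turn], ...]. A call has 1 to 5 rows; each row is the pose to reach, as a shift and turn from the pose commanded when the call began; what a row does not reach only later rows make up. A row lasts 1/8 s, in which the tool goes at most 62.5 mm and 10.7 degrees, less where a joint would pass 70% of its speed; a pose out of reach is approached as far as the arm can. A call with a gripper value outside its range is refused whole. "hand" is the closure in counts, from 0 (fully open) to 255 (shut), set as the call begins (left out, the last holds). The fingers move at their own pace and stop on an object; "force" is the grip in N (left out, the last holds). Time passes only in rows, so rows that repeat a pose let the fingers close. It gives the time, the measured TCP pose, the force, the opening and the grip force at its end, in the units of the state.
- manip.sense(): the state, without advancing time (a new reading comes with each control period).
- read_camera(name): name is "side" or "top"; returns the picture (384x512x3 uint8, red, green, blue); there is no depth.
- camera_info(name): a dict with "camera_matrix" (3x3 intrinsics, pixels), "R" (3x3) and "t" (3): a world point X has camera coordinates R X + t. Camera axes: x right, y down, z forward; pixel columns grow to the right and rows downward; lengths in m; the calibration is good to about 2 mm. A picture is of the moment at which its call begins. camera_info takes no time and is no camera call.
- close_job(): hands the job in; it is judged then, once.
The state is a dict: "clock": time; "qpos": joint angles; "dq": joint speeds; "joint_torque": joint torques, N m; "tool_pos": TCP position; "ee_rot": TCP orientation; "contact_force": force on the tool from outside, world axes, zero at the start; "ft_torque": the same for the moment, N m; "width": finger opening in m; "gripper_force": force on a finger pad.
Only numpy, scipy, OpenCV 4.12 (cv2) and the standard library are available. Lean on these libraries where they do the work, as an engineer would, in place of code of your own. Each camera call takes 0.05 s, during which the arm holds its last target. There are 200 camera calls.

## Working session

There is one attempt and no reset: what is moved stays moved. The work goes in short steps, Python scripts to look and compute and a tool call to move; the robot and the scene stay as the last step left them, time stands still between calls to the robot, and variables do not carry over. Pictures are saved under pics/ and viewed, at most 14 in all, crops included, and the job is handed in when it is done.

Besides the shell and the picture viewer there is one more tool, called after "Call:" by a JSON object that holds its "method" and its "body", one argument or row to a line. apply_moves: Moves the arm, as the interface text tells. Its arguments: {"type":"object","properties":{"moves":{"type":"array"},"hand":{"type":"number"},"force":{"type":"number"}},"required":["moves"]}

```bash
ls; mkdir -p pics; cat > h.py <<'E'
import numpy as np, cv2
from plant import manip, read_camera, camera_info, close_job
def snap(name,f,crop=None,scale=1):
    im=read_camera(name)[:,:,::-1].copy()
    if crop: x0,y0,x1,y1=crop; im=im[y0:y1,x0:x1]
    if scale!=1: im=cv2.resize(im,None,fx=scale,fy=scale,interpolation=cv2.INTER_CUBIC)
    cv2.imwrite('pics/'+f,im)
def proj(name,X):
    c=camera_info(name);X=np.atleast_2d(X);Y=X@np.array(c['R']).T+np.array(c['t'])
    p=Y@np.array(c['camera_matrix']).T; return p[:,:2]/p[:,2:]
def at_z(name,u,v,z):
    c=camera_info(name);R=np.array(c['R']);t=np.array(c['t'])
    d=R.T@np.linalg.inv(c['camera_matrix'])@[u,v,1];o=-R.T@t
    return o+d*(z-o[2])/d[2]
E
python3 - <<'E'
from h import *
for n in('side','top'):
    cv2.imwrite(f'pics/{n}0.png',cv2.resize(read_camera(n)[:,:,::-1],(800,600),interpolation=cv2.INTER_CUBIC))
    c=camera_info(n);print(n,c['camera_matrix'],-np.array(c['R']).T@c['t'],np.round(c['R'],3))
print(manip.sense())
E
```

```text
pics
side [[409.42228092   0.         254.31456757]
 [  0.         409.42228092 190.52121942]
 [  0.           0.           1.        ]] [ 0.52552061 -0.67586897  0.73935777] [[ 0.997 -0.072 -0.016]
 [-0.061 -0.689 -0.722]
 [ 0.041  0.721 -0.691]]
top [[374.96604197   0.         253.45705877]
 [  0.         374.96604197 189.51756584]
 [  0.           0.           1.        ]] [ 0.51220547 -0.00667694  1.02684185] [[ 0.026 -1.    -0.009]
 [-0.998 -0.026 -0.058]
 [ 0.058  0.011 -0.998]]
{'clock': 0.1, 'qpos': array([ 1.10771015e+00,  1.81469867e-01,  1.60792462e+00, -3.08038948e-05,
        1.35382767e+00, -2.06313962e-01]), 'dq': array([ 0.00131498, -0.00062102, -0.00367157,  0.00141351,  0.00059272,
        0.00132108]), 'joint_torque': array([ 7.69257458e-04, -4.45876408e+01, -3.52242529e+01, -3.62789015e-04,
        4.13201240e-03, -8.58054227e-05]), 'tool_pos': array([0.14579201, 0.55567722, 0.23046448]), 'ee_rot': array([ 1.28030357e-01,  9.91769915e-01, -7.74482443e-04, -2.53431632e-04]), 'contact_force': array([ 0.75220764,  0.66154946, -0.2691174 ]), 'ft_torque': array([0.03426556, 0.02847246, 0.0544814 ]), 'gripper_force': 0.0, 'width': 0.085219179986924}
```

View pics/top0.png

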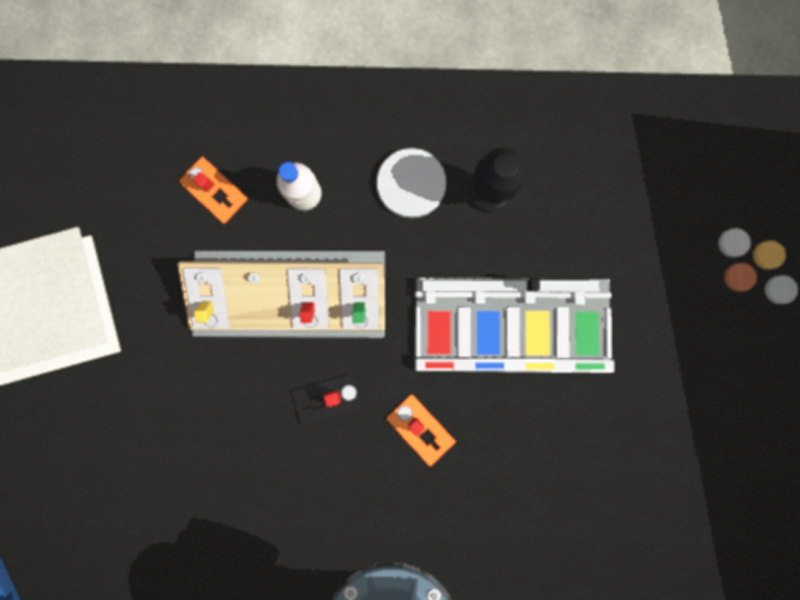

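View pics/side0.png

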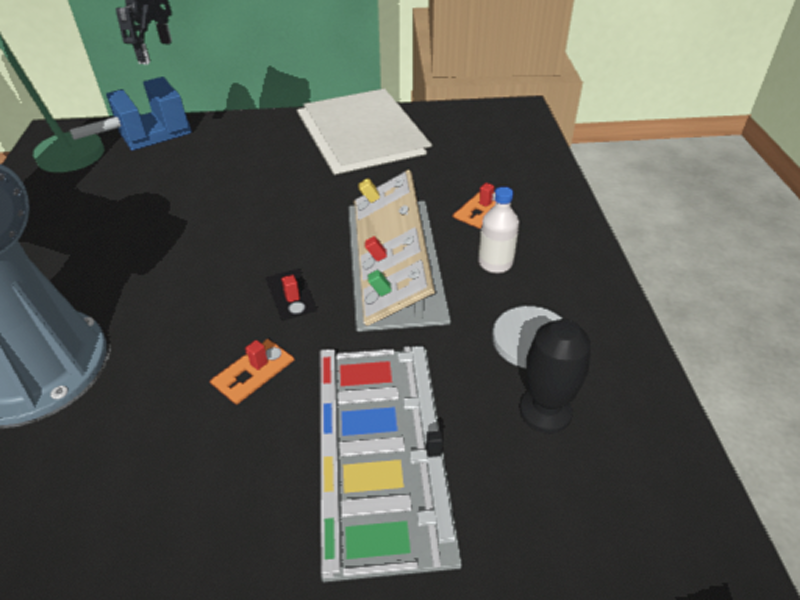

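```bash
python3 - <<'E'
from h import *
def blobs(n,lo,hi,im,name,amin=25):
    m=cv2.inRange(cv2.cvtColor(im,cv2.COLOR_RGB2HSV),lo,hi)
    k,l,s,c=cv2.connectedComponentsWithStats(m)
    for i in range(1,k):
        if s[i,4]>amin: 
            z=.010 if s[i,4]>300 else .025
            print(n,name,s[i],np.round(c[i],2),np.round(at_z(n,*c[i],z),4))
for n in('top','side'):
    im=read_camera(n)
    for nm,lo,hi in(('red',(0,140,70),(6,255,255)),('blue',(105,120,60),(122,255,255)),('yel',(20,110,90),(32,255,255)),('grn',(55,110,50),(85,255,255))):
        blobs(n,lo,hi,im,nm)
    cr=(260,170,400,245) if n=='top' else (195,215,305,375)
    x0,y0,x1,y1=cr;s=5.7 if n=='top' else 3.7
    cv2.imwrite(f'pics/rack_{n}.png',cv2.resize(im[y0:y1,x0:x1,::-1],None,fx=s,fy=s,interpolation=cv2.INTER_CUBIC))
E
```

```text
top red [123 111  14  11  91] [129.58 116.04] [0.7611 0.3456 0.025 ]
top red [192 194   9  12  90] [196.08 199.46] [0.5394 0.1568 0.025 ]
top red [274 199  14  27 376] [280.5  212.07] [ 0.5116 -0.0706  0.01  ]
top red [273 232  17   3  50] [280.84 233.02] [ 0.4561 -0.0718  0.025 ]
top red [207 250  12  11  96] [212.24 254.95] [0.3934 0.1087 0.025 ]
top red [261 268  10  11  75] [265.85 273.01] [ 0.35   -0.0345  0.025 ]
top blue [178 103  12  13 121] [183.82 109.12] [0.7836 0.1988 0.025 ]
top blue [305 199  15  28 416] [312.  212.5] [ 0.5127 -0.1557  0.01  ]
top blue [305 233  17   3  50] [312.84 233.98] [ 0.4559 -0.1567  0.025 ]
top blue [  0 357  13  27 188] [  3.95 374.1 ] [0.0693 0.6442 0.025 ]
top yel [124 193  12  13 122] [129.84 199.05] [0.5358 0.3346 0.025 ]
top yel [337 199  15  28 407] [343.81 212.73] [ 0.5144 -0.2414  0.01  ]
top yel [337 233  17   3  51] [345. 234.] [ 0.4581 -0.2418  0.025 ]
top grn [226 194   7  12  77] [229.26 199.73] [0.541 0.068 0.025]
top grn [369 200  14  27 374] [375.47 213.  ] [ 0.5159 -0.3267  0.01  ]
top grn [369 233  17   3  50] [377.16 234.02] 
[... 475 characters left out ...]
 54   46 1402] [96.14 73.9 ] [0.0282 0.7622 0.01  ]
side blue [317 119  12  11 110] [322.14 124.21] [0.7932 0.3411 0.025 ]
side blue [207 258   5  19  91] [209.03 267.2 ] [ 0.4557 -0.1559  0.025 ]
side blue [219 261  35  18 529] [235.66 269.28] [ 0.5114 -0.1551  0.01  ]
side yel [229 114  13  15 122] [235.4 121. ] [0.5322 0.383  0.025 ]
side yel [208 292   5  23 105] [209.9  303.11] [ 0.4581 -0.2417  0.025 ]
side yel [220 295  38  20 655] [238.12 304.42] [ 0.513  -0.2401  0.01  ]
side grn [236 173  14  16 132] [242.34 180.76] [0.5397 0.1089 0.025 ]
side grn [208 332   5  26 125] [210.01 344.2 ] [ 0.4589 -0.3259  0.025 ]
side grn [222 334  40  24 793] [241.04 345.19] [ 0.5148 -0.325   0.01  ]
```

View pics/rack_top.png

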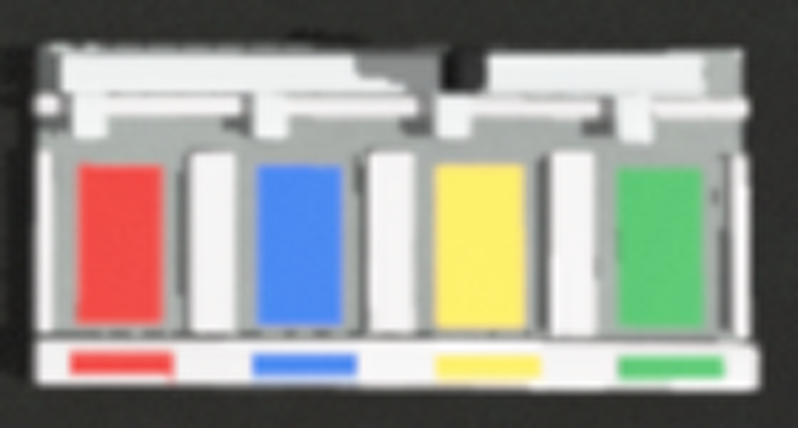

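```bash
python3 - <<'E'
from h import *
s=5.7
def P(U,V,z): return np.round(at_z('top',(U+.5)/s-.5+260,(V+.5)/s-.5+170,z)[:2],4)
for nm,U,V,z in(('lipin',300,338,.025),('lipin',480,340,.025),('lipout',300,383,.025),('patch near',300,325,.01),('patch far',300,165,.01),('stopnear',340,115,.017),('stopfar',340,97,.017),('barnear',300,93,.028),('barfar',300,56,.028),('ribnear l',210,332,.015),('rib far',210,152,.015),('knob top',463,90,.066),('knob top far',463,52,.066),('knobL',443,70,.066),('knobR',485,70,.066),('rackL',35,360,.025),('rackR',758,366,.025)): print(nm,P(U,V,z))
print(at_z('top',312,212.5,.01))
E
```

```text
lipin [ 0.4693 -0.1548]
lipin [ 0.4706 -0.2385]
lipout [ 0.4484 -0.1552]
patch near [ 0.4748 -0.1569]
patch far [ 0.5505 -0.1556]
stopnear [ 0.5743 -0.173 ]
stopfar [ 0.5829 -0.1729]
barnear [ 0.5835 -0.1524]
barfar [ 0.6008 -0.1521]
ribnear l [ 0.4705 -0.1139]
rib far [ 0.5553 -0.1122]
knob top [ 0.584 -0.22 ]
knob top far [ 0.6011 -0.2198]
knobL [ 0.5928 -0.2109]
knobR [ 0.5933 -0.2297]
rackL [ 0.4558 -0.0316]
rackR [ 0.462  -0.3675]
[ 0.51270776 -0.15566026  0.01      ]
```

View pics/rack_side.png

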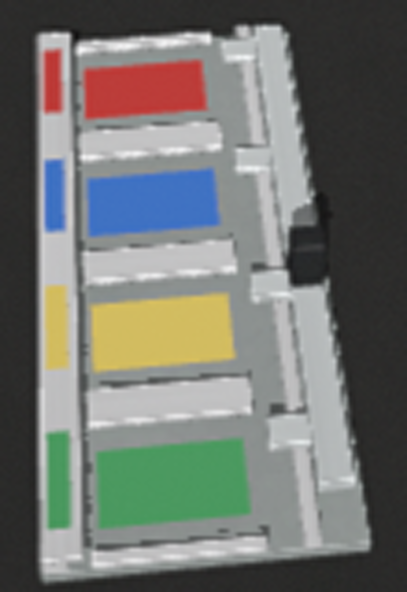

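```bash
python3 - <<'E'
from h import *
a=read_camera('top')[155:220,108:252,::-1]; b=read_camera('side')[105:215,215:295,::-1]
cv2.imwrite('pics/bt.png',cv2.resize(a,None,fx=5.5,fy=5.5,interpolation=cv2.INTER_CUBIC))
cv2.imwrite('pics/bs.png',cv2.resize(b,None,fx=5.4,fy=5.4,interpolation=cv2.INTER_CUBIC))
E
```

```text
(no output)
```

View pics/bt.png

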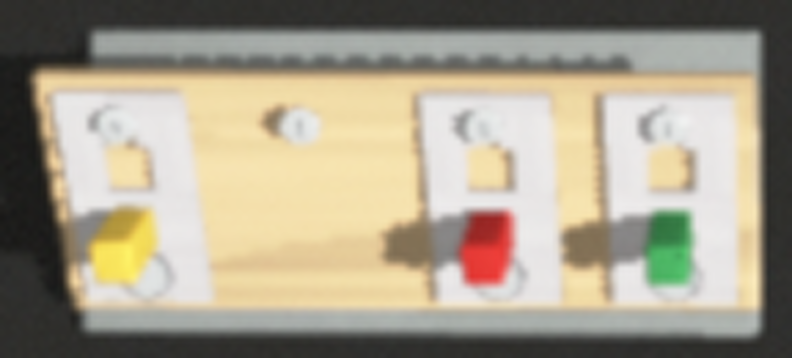

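View pics/bs.png

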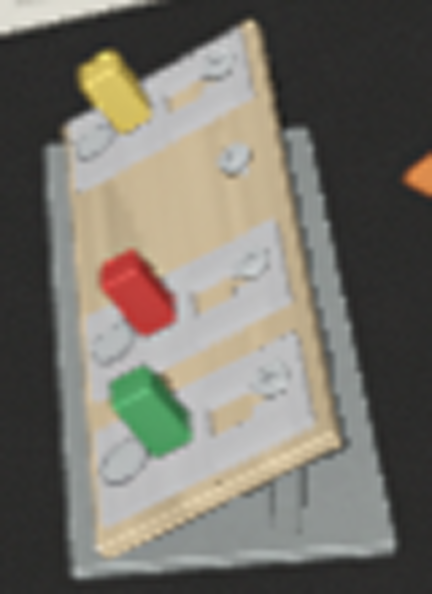

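```bash
python3 - <<'E'
from h import *
s=5.5
def P(U,V,z): return np.round(at_z('top',(U+.5)/s-.5+108,(V+.5)/s-.5+155,z),4)
for n,U,V in(('Y',118,126),('empty',299,125),('R',485,127),('G',667,126)): print('stud head',n,P(U,V,.0812),'foot x',P(U,V,.0812)[0]+.006)
s2=5.4
def S(U,V,z): return np.round(at_z('side',(U+.5)/s2-.5+215,(V+.5)/s2-.5+105,z),4)
for n,U,V in(('Y',218,66),('empty',233,157),('R',250,264),('G',271,377)): print('side head',n,S(U,V,.0812))
for n,U,V in(('Y',117,262),('R',487,262),('G',669,264)):
  p=P(U,V,.0825); print('block',n,p,'centre',p+[.01,0,-.0173])
for n,U,V in(('Y',100,66),('R',120,265),('G',131,383)):
  p=S(U,V,.0825); print('sblock',n,p,'centre',p+[.01,0,-.0173])
for n,U,V,z in(('TL',35,71,.081),('TR',753,74,.081),('BR',760,310,.019),('BL',80,308,.019)):print(n,P(U,V,z))
E
```

```text
stud head Y [0.5891 0.32   0.0812] foot x 0.5951
stud head empty [0.5917 0.2363 0.0812] foot x 0.5977
stud head R [0.593  0.1504 0.0812] foot x 0.599
stud head G [0.5956 0.0665 0.0812] foot x 0.6016
side head Y [0.5884 0.3155 0.0812]
side head empty [0.59   0.2333 0.0812]
side head R [0.5913 0.1468 0.0812]
side head G [0.594  0.0652 0.0812]
block Y [0.5264 0.3171 0.0825] centre [0.5364 0.3171 0.0652]
block R [0.5308 0.147  0.0825] centre [0.5408 0.147  0.0652]
block G [0.5321 0.0636 0.0825] centre [0.5421 0.0636 0.0652]
sblock Y [0.526  0.3195 0.0825] centre [0.536  0.3195 0.0652]
sblock R [0.5297 0.15   0.0825] centre [0.5397 0.15   0.0652]
sblock G [0.5311 0.0653 0.0825] centre [0.5411 0.0653 0.0652]
TL [0.6137 0.3597 0.081 ]
TR [0.6207 0.0276 0.081 ]
BR [0.5122 0.0232 0.019 ]
BL [0.5044 0.356  0.019 ]
```

Call:
{"method": "apply_moves", "body": {
  "moves": [
    [149, -259, 0, 0.277],
    [149, -259, 0, 0.277],
    [149, -259, 0, 0.277],
    [149, -259, 0, 0.277],
    [149, -259, 0, 0.277]
  ],
  "hand": 0,
  "force": 40
}}

```text
clock: 0.92
tool_pos: [0.2958, 0.2953, 0.2315]
ee_rot: [-0.01, 1.0, 0.0, 0.0]
contact_force: [-0.2, -0.4, 1.2]
width: 0.0852
gripper_force: 0.0
```

Call:
{"method": "apply_moves", "body": {
  "moves": [
    [149, -259, 0, 0],
    [149, -259, 0, 0],
    [149, -259, 0, 0],
    [149, -259, 0, 0],
    [149, -259, 0, 0]
  ]
}}

```text
clock: 1.55
tool_pos: [0.445, 0.0358, 0.2316]
ee_rot: [-0.009, 1.0, -0.0, 0.0]
contact_force: [0.6, -0.2, 1.4]
width: 0.0851
gripper_force: 0.0
```

Call:
{"method": "apply_moves", "body": {
  "moves": [
    [149, -258, -100, 0],
    [149, -258, -100, 0],
    [149, -258, -100, 0],
    [149, -258, -100, 0],
    [149, -258, -100, 0]
  ]
}}

```text
clock: 2.17
tool_pos: [0.593, -0.2203, 0.1311]
ee_rot: [-0.01, 1.0, 0.0, 0.0]
contact_force: [0.5, 0.6, 1.4]
width: 0.0856
gripper_force: 0.0
```

Call:
{"method": "apply_moves", "body": {
  "moves": [
    [0, 0, -50, 0],
    [0, 0, -94, 0],
    [0, 0, -94, 0],
    [0, 0, -94, 0]
  ]
}}

```text
clock: 2.68
tool_pos: [0.5932, -0.2188, 0.0395]
ee_rot: [-0.01, 1.0, -0.001, 0.001]
contact_force: [-0.8, -0.7, -0.5]
width: 0.0853
gripper_force: 0.0
```

Call:
{"method": "apply_moves", "body": {
  "moves": [
    [0, 0, 0, 0],
    [0, 0, 0, 0],
    [0, 0, 0, 0],
    [0, 0, 0, 0],
    [0, 0, 0, 0]
  ],
  "hand": 255
}}

```text
clock: 3.3
tool_pos: [0.5926, -0.2189, 0.0387]
ee_rot: [-0.01, 1.0, -0.0, 0.0]
contact_force: [-2.5, -0.9, 6.1]
width: 0.0154
gripper_force: 40.2
```

Call:
{"method": "apply_moves", "body": {
  "moves": [
    [0, 0, 0, 0],
    [0, 0, 0, 0],
    [0, 0, 0, 0]
  ]
}}

```text
clock: 3.68
tool_pos: [0.5926, -0.2189, 0.0387]
ee_rot: [-0.01, 1.0, -0.0, 0.0]
contact_force: [-1.9, 0.3, 5.5]
width: 0.0153
gripper_force: 40.2
```

Call:
{"method": "apply_moves", "body": {
  "moves": [
    [0, 10, 0, 0],
    [0, 20, 0, 0],
    [-0.5, 30, 0, 0],
    [-0.7, 34, 0, 0],
    [-0.7, 35, 0, 0]
  ]
}}

```text
clock: 4.3
tool_pos: [0.5922, -0.1948, 0.0388]
ee_rot: [-0.009, 1.0, -0.009, 0.002]
contact_force: [-2.3, -44.6, -10.6]
width: 0.0153
gripper_force: 44.4
```

Call:
{"method": "apply_moves", "body": {
  "moves": [
    [0, 0, 0, 0],
    [0, 0, 0, 0],
    [0, 0, 0, 0]
  ]
}}

```text
clock: 4.68
tool_pos: [0.5922, -0.1948, 0.0388]
ee_rot: [-0.009, 1.0, -0.008, 0.002]
contact_force: [-2.2, -41.4, -9.6]
width: 0.0154
gripper_force: 43.7
```

Call:
{"method": "apply_moves", "body": {
  "moves": [
    [0, -9, 0, 0],
    [0, -9, 0, 0],
    [0, -9, 0, 0]
  ]
}}

```text
clock: 5.05
tool_pos: [0.5922, -0.1949, 0.0387]
ee_rot: [-0.01, 1.0, -0.002, 0.001]
contact_force: [-0.8, -10.8, 2.4]
width: 0.0155
gripper_force: 42.2
```

```bash
python3 - <<'E'
from h import *
snap('side','rk2.png',(195,215,305,375),3.7)
E
```

```text
(no output)
```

View pics/rk2.png

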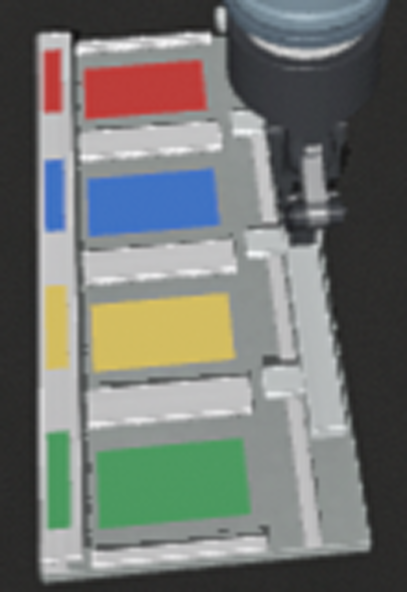

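Call:
{"method": "apply_moves", "body": {
  "moves": [
    [0, 0, 0, 0],
    [0, 0, 0, 0],
    [0, 0, 0, 0]
  ],
  "hand": 90
}}

```text
clock: 5.48
tool_pos: [0.5912, -0.1916, 0.0374]
ee_rot: [-0.01, 1.0, 0.0, -0.0]
contact_force: [-0.4, 0.5, 0.0]
width: 0.0553
gripper_force: 0.0
```

Call:
{"method": "apply_moves", "body": {
  "moves": [
    [0, 0, 60, 0],
    [0, 0, 120, 0],
    [-25, 100, 120, 0],
    [-54, 200, 120, 0],
    [-54, 268, 120, 0]
  ]
}}

```text
clock: 6.1
tool_pos: [0.5493, -0.0078, 0.1579]
ee_rot: [-0.01, 1.0, 0.0, 0.0]
contact_force: [0.8, 0.7, 0.5]
width: 0.0554
gripper_force: 0.0
```

```bash
python3 - <<'E'
from h import *
s=manip.sense();print(s['tool_pos'],s['width'])
a=read_camera('top')[155:245,180:400,::-1]
cv2.imwrite('pics/t3.png',cv2.resize(a,None,fx=3.6,fy=3.6,interpolation=cv2.INTER_CUBIC))
E
```

```text
[ 0.54927516 -0.00782283  0.1579346 ] 0.05537482605286038
```

View pics/t3.png

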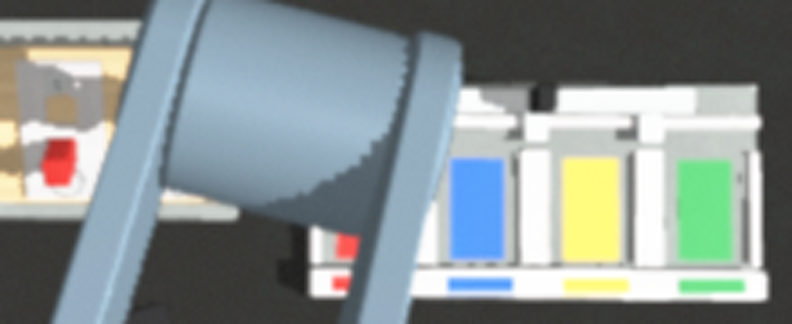

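Call:
{"method": "apply_moves", "body": {
  "moves": [
    [0, 0, 0, 0],
    [0, 0, 0, 0],
    [0, 0, 0, 0]
  ]
}}

```text
clock: 6.52
tool_pos: [0.5506, -0.011, 0.1578]
ee_rot: [-0.009, 1.0, -0.0, -0.0]
contact_force: [-0.3, 0.4, 0.1]
width: 0.0553
gripper_force: 0.0
```

Call:
{"method": "apply_moves", "body": {
  "moves": [
    [-13, 60, -20, 0],
    [-13, 75.5, -50, 0],
    [-13, 75.5, -95, 0],
    [-13, 75.5, -107, 0],
    [-13, 75.5, -107, 0]
  ]
}}

```text
clock: 7.15
tool_pos: [0.5372, 0.0649, 0.0505]
ee_rot: [-0.009, 1.0, 0.0, -0.001]
contact_force: [0.3, -0.5, -0.3]
width: 0.0554
gripper_force: 0.0
```

Call:
{"method": "apply_moves", "body": {
  "moves": [
    [0, 0, 0, 0],
    [0, 0, 0, 0],
    [0, 0, 0, 0]
  ]
}}

```text
clock: 7.52
tool_pos: [0.538, 0.0656, 0.0519]
ee_rot: [-0.01, 1.0, -0.0, 0.001]
contact_force: [0.4, -0.4, -0.5]
width: 0.0554
gripper_force: 0.0
```

```bash
python3 - <<'E'
from h import *
snap('side','g1.png',(205,130,315,210),6)
s=manip.sense();print(s['tool_pos'])
E
```

```text
[0.53780063 0.06568812 0.05163565]
```

View pics/g1.png

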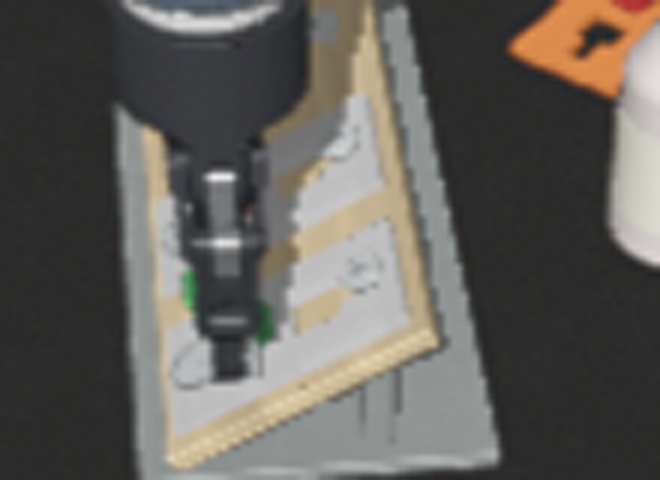

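Call:
{"method": "apply_moves", "body": {
  "moves": [
    [0, 0, 0, 0],
    [0, 0, 0, 0],
    [0, 0, 0, 0],
    [0, 0, 0, 0],
    [0, 0, 0, 0]
  ],
  "hand": 255,
  "force": 60
}}

```text
clock: 8.2
tool_pos: [0.5373, 0.0658, 0.0511]
ee_rot: [-0.01, 1.0, 0.0, 0.0]
contact_force: [-2.1, 1.4, 5.1]
width: 0.0191
gripper_force: 59.1
```

Call:
{"method": "apply_moves", "body": {
  "moves": [
    [6, 0, 3.5, 0],
    [11, 0, 6.5, 0],
    [17, 0, 10, 0],
    [22, 0, 13, 0],
    [22, 0, 13, 0]
  ]
}}

```text
clock: 8.82
tool_pos: [0.5589, 0.0658, 0.0635]
ee_rot: [-0.01, 1.0, 0.0, -0.001]
contact_force: [-3.3, -0.7, 3.8]
width: 0.0193
gripper_force: 59.2
```

Call:
{"method": "apply_moves", "body": {
  "moves": [
    [0, 0, 0, 0],
    [0, 0, 0, 0]
  ]
}}

```text
clock: 9.07
tool_pos: [0.5589, 0.0658, 0.0635]
ee_rot: [-0.01, 1.0, 0.0, -0.0]
contact_force: [-3.0, -0.5, 1.4]
width: 0.0193
gripper_force: 59.0
```

Call:
{"method": "apply_moves", "body": {
  "moves": [
    [-2, 0, 3.5, 0],
    [-4, 0, 7, 0],
    [-7, 0, 12, 0],
    [-10, 0, 17, 0],
    [-15, 0, 26, 0]
  ]
}}

```text
clock: 9.7
tool_pos: [0.5439, 0.0658, 0.0902]
ee_rot: [-0.01, 1.0, 0.0, -0.0]
contact_force: [0.1, 0.0, -1.7]
width: 0.0191
gripper_force: 58.6
```

Call:
{"method": "apply_moves", "body": {
  "moves": [
    [-20, 0, 40, 0],
    [-30, 0, 60, 0],
    [-30, 0, 60, 0],
    [-30, 0, 60, 0]
  ]
}}

```text
clock: 10.2
tool_pos: [0.5141, 0.0658, 0.1494]
ee_rot: [-0.01, 1.0, 0.0, -0.0]
contact_force: [-0.2, 0.1, -1.6]
width: 0.0193
gripper_force: 58.9
```

```bash
python3 - <<'E'
from h import *
s=manip.sense();print(s['tool_pos'],s['contact_force'],s['ft_torque'])
snap('side','g2.png',(165,80,315,210),5)
E
```

```text
[0.51413245 0.06575806 0.1493817 ] [-0.21216325  0.06177384 -1.57562764] [0.0408376  0.00539866 0.03720694]
```

View pics/g2.png

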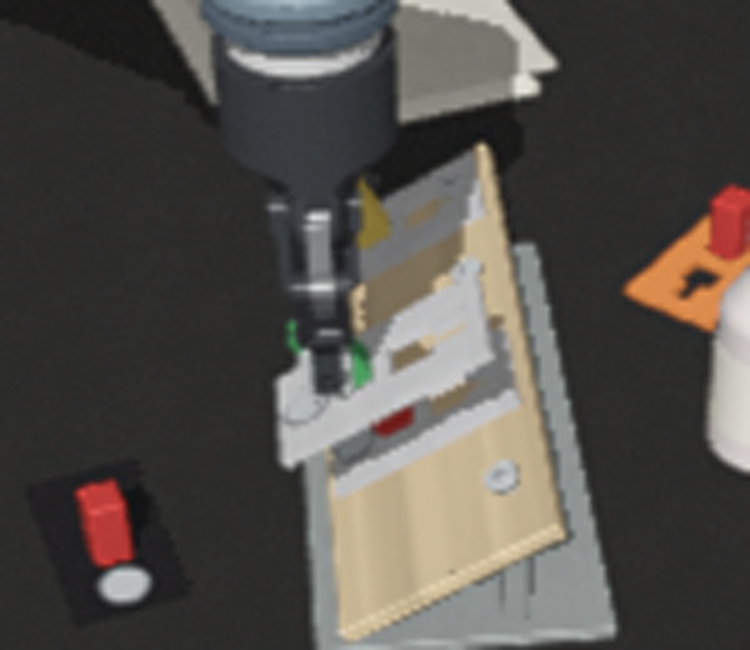

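Call:
{"method": "apply_moves", "body": {
  "moves": [
    [-4, -60, 0, 0],
    [-4, -120, 0, 0],
    [-4, -180, 0, 0],
    [-4, -240, 0, 0],
    [-4, -300, 0, 0]
  ]
}}

```text
clock: 10.88
tool_pos: [0.5097, -0.236, 0.1484]
ee_rot: [-0.01, 1.0, 0.001, -0.001]
contact_force: [1.2, 0.4, -1.8]
width: 0.019
gripper_force: 59.3
```

Call:
{"method": "apply_moves", "body": {
  "moves": [
    [0, -50, 0, 0],
    [0, -91.5, 0, 0],
    [0, -91.5, -30, 0],
    [0, -91.5, -60, 0],
    [0, -91.5, -80, 0]
  ]
}}

```text
clock: 11.5
tool_pos: [0.5091, -0.3249, 0.0666]
ee_rot: [-0.01, 1.0, 0.001, -0.002]
contact_force: [-0.0, 0.2, -1.2]
width: 0.0189
gripper_force: 59.4
```

Call:
{"method": "apply_moves", "body": {
  "moves": [
    [0, 0, 0, 0],
    [0, 0, 0, 0]
  ]
}}

```text
clock: 11.75
tool_pos: [0.5109, -0.3261, 0.0706]
ee_rot: [-0.01, 1.0, -0.0, 0.0]
contact_force: [0.0, 0.9, -0.8]
width: 0.0194
gripper_force: 59.4
```

Call:
{"method": "apply_moves", "body": {
  "moves": [
    [0, 0, -15, 0],
    [0, 0, -26, 0],
    [0, 0, -26, 0]
  ]
}}

```text
clock: 12.12
tool_pos: [0.5094, -0.3249, 0.0424]
ee_rot: [-0.01, 1.0, 0.001, -0.001]
contact_force: [-0.4, 0.9, -2.9]
width: 0.0188
gripper_force: 59.4
```

Call:
{"method": "apply_moves", "body": {
  "moves": [
    [0, 0, -2, 0],
    [0, 0, -4, 0],
    [0, 0, -6, 0],
    [0, 0, -7, 0],
    [0, 0, -7, 0]
  ],
  "force": 30
}}

```text
clock: 12.75
tool_pos: [0.5107, -0.326, 0.0382]
ee_rot: [-0.01, 1.0, -0.0, 0.0]
contact_force: [-2.3, 1.0, 6.9]
width: 0.0189
gripper_force: 60.9
```

Call:
{"method": "apply_moves", "body": {
  "moves": [
    [0, 0, -1, 0],
    [0, 0, -2, 0],
    [0, 0, -3, 0],
    [0, 0, -3, 0]
  ]
}}

```text
clock: 13.25
tool_pos: [0.5121, -0.3263, 0.0373]
ee_rot: [-0.01, 1.0, -0.001, 0.002]
contact_force: [-1.0, 5.0, 17.7]
width: 0.0193
gripper_force: 62.6
```

Call:
{"method": "apply_moves", "body": {
  "moves": [
    [0, 0, 0, 0],
    [0, 0, -1, 0],
    [0, 0, -2, 0],
    [0, 0, -2, 0]
  ],
  "force": 25,
  "hand": 255
}}

```text
clock: 13.75
tool_pos: [0.5134, -0.3267, 0.0364]
ee_rot: [-0.01, 1.0, -0.001, 0.003]
contact_force: [0.8, 6.6, 21.2]
width: 0.0195
gripper_force: 63.9
```

Call:
{"method": "apply_moves", "body": {
  "moves": [
    [0, 0, -1, 0],
    [0, 0, -2, 0],
    [0, 0, -3, 0],
    [0, 0, -3, 0]
  ]
}}

```text
clock: 14.25
tool_pos: [0.5153, -0.327, 0.0349]
ee_rot: [-0.01, 1.0, -0.002, 0.005]
contact_force: [4.1, 9.7, 27.0]
width: 0.0194
gripper_force: 65.7
```

Call:
{"method": "apply_moves", "body": {
  "moves": [
    [-2, 0, 4, 0],
    [-4, 0, 6, 0],
    [-4, 0, 6, 0],
    [-4, 0, 6, 0]
  ]
}}

```text
clock: 14.75
tool_pos: [0.5062, -0.3259, 0.0351]
ee_rot: [-0.01, 1.0, 0.0, -0.0]
contact_force: [-0.1, 0.9, 5.6]
width: 0.0192
gripper_force: 62.6
```

```bash
python3 - <<'E'
from h import *
s=manip.sense();print(s['tool_pos'],s['contact_force'],s['gripper_force'])
snap('side','g3.png',(190,280,310,380),6)
E
```

```text
[ 0.50620004 -0.32593853  0.03506266] [-0.10497563  0.9225497   5.63908606] 62.571691274642944
```

View pics/g3.png

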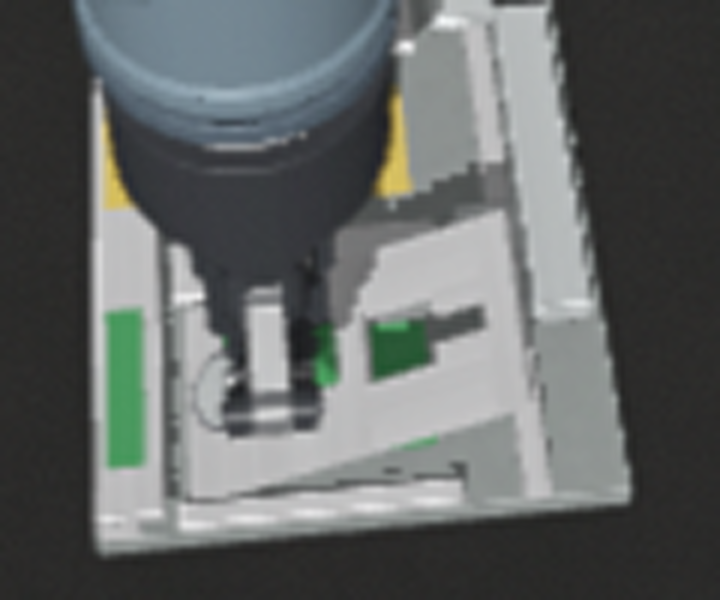

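Call:
{"method": "apply_moves", "body": {
  "moves": [
    [0, 0, 1, 0],
    [-4, 0, 1, 0],
    [-8, 0, 1, 0],
    [-11, 0, 1, 0],
    [-11, 0, 1, 0]
  ]
}}

```text
clock: 15.42
tool_pos: [0.4947, -0.3255, 0.0355]
ee_rot: [-0.01, 1.0, 0.0, -0.0]
contact_force: [0.4, -0.2, -2.5]
width: 0.019
gripper_force: 61.6
```

Call:
{"method": "apply_moves", "body": {
  "moves": [
    [-1, 0, 0, 0],
    [-2, 0, 0, 0],
    [-3, 0, 0, 0],
    [-3, 0, 0, 0]
  ]
}}

```text
clock: 15.92
tool_pos: [0.4922, -0.3257, 0.0358]
ee_rot: [-0.01, 1.0, 0.0, -0.0]
contact_force: [-0.7, -0.4, -1.3]
width: 0.0192
gripper_force: 61.6
```

Call:
{"method": "apply_moves", "body": {
  "moves": [
    [-1, 0, 0, 0],
    [-2, 0, 0, 0],
    [-3, 0, 0, 0],
    [-3, 0, 0, 0]
  ]
}}

```text
clock: 16.42
tool_pos: [0.4906, -0.3258, 0.0361]
ee_rot: [-0.01, 1.0, -0.0, 0.001]
contact_force: [6.4, 1.1, -5.2]
width: 0.0191
gripper_force: 61.1
```

Call:
{"method": "apply_moves", "body": {
  "moves": [
    [1, 0, 0, 0],
    [3.5, 0, -2, 0],
    [6, 0, -4.5, 0],
    [8.5, 0, -6.5, 0],
    [10.5, 0, -8.5, 0]
  ]
}}

```text
clock: 17.05
tool_pos: [0.4998, -0.3259, 0.029]
ee_rot: [-0.01, 1.0, -0.0, -0.0]
contact_force: [-3.0, 4.1, 14.1]
width: 0.0196
gripper_force: 66.4
```

Call:
{"method": "apply_moves", "body": {
  "moves": [
    [0, 0, 0, 0],
    [0, 0, 0, 0]
  ]
}}

```text
clock: 17.3
tool_pos: [0.5, -0.3259, 0.0289]
ee_rot: [-0.01, 1.0, -0.0, -0.0]
contact_force: [-1.4, 3.8, 9.5]
width: 0.019
gripper_force: 66.2
```

Call:
{"method": "apply_moves", "body": {
  "moves": [
    [2, 0, -2, 0],
    [4, 0, -4, 0],
    [5, 0, -5.5, 0],
    [6, 0, -7, 0],
    [6, 0, -7.5, 0]
  ]
}}

```text
clock: 17.92
tool_pos: [0.5064, -0.326, 0.0221]
ee_rot: [-0.01, 1.0, -0.0, 0.0]
contact_force: [-2.3, 5.0, 17.8]
width: 0.019
gripper_force: 69.6
```

Call:
{"method": "apply_moves", "body": {
  "moves": [
    [0, 0, 0, 0],
    [0, 0, 0, 0]
  ]
}}

```text
clock: 18.18
tool_pos: [0.5063, -0.3261, 0.0221]
ee_rot: [-0.01, 1.0, -0.0, 0.0]
contact_force: [-1.4, 4.7, 15.3]
width: 0.0194
gripper_force: 69.5
```

Call:
{"method": "apply_moves", "body": {
  "moves": [
    [0, 0, -1, 0],
    [0, 0, -1, 0],
    [0, 0, 0, 0]
  ]
}}

```text
clock: 18.55
tool_pos: [0.5068, -0.3262, 0.0216]
ee_rot: [-0.01, 1.0, -0.001, 0.001]
contact_force: [1.7, 1.6, 3.0]
width: 0.0193
gripper_force: 68.4
```

Call:
{"method": "apply_moves", "body": {
  "moves": [
    [0, 0, 0, 0],
    [0, 0, 0, 0],
    [0, 0, 0, 0],
    [0, 0, 0, 0]
  ],
  "hand": 100
}}

```text
clock: 19.05
tool_pos: [0.5056, -0.3257, 0.0196]
ee_rot: [-0.01, 1.0, 0.0, -0.0]
contact_force: [0.1, -0.3, -0.1]
width: 0.052
gripper_force: 0.0
```

Call:
{"method": "apply_moves", "body": {
  "moves": [
    [0, 0, 40, 0],
    [0, 0, 100, 0],
    [0, 60, 130, 0],
    [10, 120, 130, 0],
    [20, 180, 130, 0]
  ]
}}

```text
clock: 19.68
tool_pos: [0.526, -0.1452, 0.1508]
ee_rot: [-0.01, 1.0, -0.0, 0.001]
contact_force: [0.7, 0.3, 0.2]
width: 0.0518
gripper_force: 0.0
```

```bash
python3 - <<'E'
from h import *
s=manip.sense();print(s['tool_pos'])
snap('side','g4.png',(190,280,310,380),6)
E
```

```text
[ 0.52596501 -0.14519445  0.1507712 ]
```

View pics/g4.png

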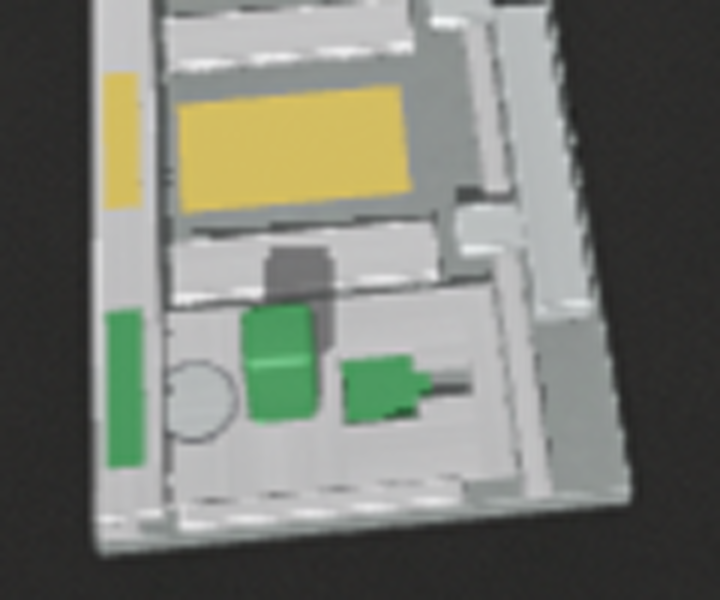

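Call:
{"method": "apply_moves", "body": {
  "moves": [
    [9.5, 60, 0, 0],
    [9.5, 120, 0, 0],
    [9.5, 180, 0, 0],
    [9.5, 240, 0, 0],
    [9.5, 295, 0, 0]
  ]
}}

```text
clock: 20.35
tool_pos: [0.535, 0.1504, 0.1499]
ee_rot: [-0.01, 1.0, -0.0, 0.0]
contact_force: [1.3, -0.9, -1.1]
width: 0.052
gripper_force: 0.0
```

Call:
{"method": "apply_moves", "body": {
  "moves": [
    [0, 0, 0, 0],
    [0, 0, 0, 0]
  ]
}}

```text
clock: 20.6
tool_pos: [0.5351, 0.1482, 0.1496]
ee_rot: [-0.011, 1.0, -0.0, -0.0]
contact_force: [0.1, -0.2, -0.3]
width: 0.0522
gripper_force: 0.0
```

Call:
{"method": "apply_moves", "body": {
  "moves": [
    [0.5, 1.5, -50, 0],
    [0.5, 1.5, -90, 0],
    [0.5, 1.5, -98.5, 0],
    [0.5, 1.5, -98.5, 0],
    [0.5, 1.5, -98.5, 0]
  ]
}}

```text
clock: 21.22
tool_pos: [0.5373, 0.1496, 0.0533]
ee_rot: [-0.01, 1.0, 0.0, 0.002]
contact_force: [0.3, -0.1, 0.7]
width: 0.0518
gripper_force: 0.0
```

Call:
{"method": "apply_moves", "body": {
  "moves": [
    [0, 0, 0, 0],
    [0, 0, 0, 0],
    [0, 0, 0, 0],
    [0, 0, 0, 0],
    [0, 0, 0, 0]
  ],
  "hand": 255,
  "force": 60
}}

```text
clock: 21.85
tool_pos: [0.5364, 0.1502, 0.0526]
ee_rot: [-0.01, 1.0, -0.0, 0.001]
contact_force: [-2.1, -0.6, 6.2]
width: 0.0193
gripper_force: 59.3
```

Call:
{"method": "apply_moves", "body": {
  "moves": [
    [6, 0, 3.5, 0],
    [11, 0, 6.5, 0],
    [17, 0, 10, 0],
    [22, 0, 13, 0],
    [22, 0, 13, 0]
  ]
}}

```text
clock: 22.48
tool_pos: [0.5564, 0.1503, 0.0643]
ee_rot: [-0.01, 1.0, -0.0, -0.001]
contact_force: [-5.5, 0.4, 3.4]
width: 0.019
gripper_force: 58.8
```

Call:
{"method": "apply_moves", "body": {
  "moves": [
    [0, 0, 0, 0],
    [0, 0, 0, 0]
  ]
}}

```text
clock: 22.72
tool_pos: [0.5565, 0.1503, 0.0643]
ee_rot: [-0.01, 1.0, -0.0, -0.001]
contact_force: [-4.3, -0.6, 2.8]
width: 0.0188
gripper_force: 58.8
```

Call:
{"method": "apply_moves", "body": {
  "moves": [
    [1, 0, 0.6, 0],
    [1.5, 0, 1, 0],
    [1.5, 0, 1, 0]
  ]
}}

```text
clock: 23.1
tool_pos: [0.557, 0.1503, 0.0648]
ee_rot: [-0.01, 1.0, -0.0, -0.002]
contact_force: [-6.7, -0.2, 3.5]
width: 0.0189
gripper_force: 58.8
```

Call:
{"method": "apply_moves", "body": {
  "moves": [
    [-2, 0, 3.5, 0],
    [-4, 0, 7, 0],
    [-7, 0, 12, 0],
    [-10, 0, 17, 0],
    [-15, 0, 26, 0]
  ]
}}

```text
clock: 23.72
tool_pos: [0.5438, 0.15, 0.0917]
ee_rot: [-0.01, 1.0, -0.0, -0.0]
contact_force: [1.3, -0.6, -2.2]
width: 0.0188
gripper_force: 58.6
```

Call:
{"method": "apply_moves", "body": {
  "moves": [
    [-20, 0, 40, 0],
    [-44, 0, 60, 0],
    [-44, 0, 60, 0],
    [-44, 0, 60, 0]
  ]
}}

```text
clock: 24.22
tool_pos: [0.5004, 0.15, 0.1514]
ee_rot: [-0.01, 1.0, 0.0, 0.0]
contact_force: [1.1, -0.2, -2.6]
width: 0.0196
gripper_force: 59.1
```

Call:
{"method": "apply_moves", "body": {
  "moves": [
    [5, -60, 0, 0],
    [5, -120, 0, 0],
    [5, -180, 0, 0],
    [5, -220.5, 0, 0],
    [5, -220.5, 0, 0]
  ]
}}

```text
clock: 24.85
tool_pos: [0.5053, -0.0735, 0.1505]
ee_rot: [-0.008, 1.0, -0.0, -0.0]
contact_force: [-0.8, 0.6, -2.2]
width: 0.0192
gripper_force: 59.6
```

Call:
{"method": "apply_moves", "body": {
  "moves": [
    [0, 0, -40, 0],
    [0, 0, -80, 0],
    [0, 0, -105, 0],
    [0, 0, -105, 0],
    [0, 0, -105, 0]
  ]
}}

```text
clock: 25.48
tool_pos: [0.5059, -0.0702, 0.0469]
ee_rot: [-0.01, 1.0, -0.0, 0.0]
contact_force: [-0.5, -0.4, -1.2]
width: 0.019
gripper_force: 59.6
```

Call:
{"method": "apply_moves", "body": {
  "moves": [
    [0, 0, 0, 0]
  ]
}}

```text
clock: 25.6
tool_pos: [0.5064, -0.0706, 0.0477]
ee_rot: [-0.01, 1.0, -0.0, 0.001]
contact_force: [0.7, 0.1, -1.9]
width: 0.0193
gripper_force: 59.6
```

Call:
{"method": "apply_moves", "body": {
  "moves": [
    [0, 0, -3, 0],
    [0, 0, -6, 0],
    [0, 0, -8, 0],
    [0, 0, -10, 0],
    [0, 0, -10, 0]
  ]
}}

```text
clock: 26.22
tool_pos: [0.5074, -0.0709, 0.0387]
ee_rot: [-0.01, 1.0, -0.0, 0.002]
contact_force: [-0.4, 2.5, 14.3]
width: 0.0192
gripper_force: 62.6
```

Call:
{"method": "apply_moves", "body": {
  "moves": [
    [0, 0, -2, 0],
    [0, 0, -3, 0],
    [0, 0, -4, 0],
    [0, 0, -5, 0],
    [0, 0, -5, 0]
  ]
}}

```text
clock: 26.85
tool_pos: [0.5109, -0.0712, 0.0362]
ee_rot: [-0.01, 1.0, -0.001, 0.006]
contact_force: [3.1, 6.0, 24.5]
width: 0.0189
gripper_force: 65.8
```

Press a bit further, then ease off.

Call:
{"method": "apply_moves", "body": {
  "moves": [
    [0, 0, -1, 0],
    [0, 0, -2, 0],
    [0, 0, -3, 0],
    [0, 0, -3, 0]
  ]
}}

```text
clock: 27.35
tool_pos: [0.5129, -0.0716, 0.0342]
ee_rot: [-0.01, 1.0, -0.001, 0.008]
contact_force: [7.1, 6.3, 27.3]
width: 0.0194
gripper_force: 67.6
```

Call:
{"method": "apply_moves", "body": {
  "moves": [
    [-2, 0, 4, 0],
    [-4, 0, 7, 0],
    [-4, 0, 7, 0],
    [-4, 0, 7, 0]
  ]
}}

```text
clock: 27.85
tool_pos: [0.5004, -0.0703, 0.0346]
ee_rot: [-0.01, 1.0, 0.0, -0.001]
contact_force: [-0.1, -0.1, -2.4]
width: 0.0191
gripper_force: 63.5
```

Call:
{"method": "apply_moves", "body": {
  "moves": [
    [0, 0, 1, 0],
    [-3, 0, 1, 0],
    [-6, 0, 1, 0],
    [-8, 0, 1, 0],
    [-8, 0, 1, 0]
  ]
}}

```text
clock: 28.48
tool_pos: [0.4929, -0.0704, 0.0364]
ee_rot: [-0.01, 1.0, 0.0, -0.0]
contact_force: [0.3, -0.6, -2.1]
width: 0.0192
gripper_force: 63.5
```

Call:
{"method": "apply_moves", "body": {
  "moves": [
    [-1, 0, 0, 0],
    [-2, 0, 0, 0],
    [-3, 0, 0, 0],
    [-3, 0, 0, 0]
  ]
}}

```text
clock: 28.98
tool_pos: [0.4901, -0.0704, 0.0363]
ee_rot: [-0.01, 1.0, -0.0, -0.0]
contact_force: [0.3, -0.7, -1.2]
width: 0.0189
gripper_force: 63.5
```

Call:
{"method": "apply_moves", "body": {
  "moves": [
    [-1, 0, -0.5, 0],
    [-2, 0, -0.5, 0],
    [-3, 0, -0.5, 0],
    [-3, 0, -0.5, 0]
  ]
}}

```text
clock: 29.48
tool_pos: [0.4893, -0.0707, 0.0365]
ee_rot: [-0.01, 1.0, -0.0, 0.003]
contact_force: [8.3, 1.7, -6.6]
width: 0.0192
gripper_force: 62.9
```

Call:
{"method": "apply_moves", "body": {
  "moves": [
    [2, 0, -1, 0],
    [4.5, 0, -3, 0],
    [7, 0, -5.5, 0],
    [9.5, 0, -8, 0],
    [9.5, 0, -8, 0]
  ]
}}

```text
clock: 30.1
tool_pos: [0.4968, -0.0704, 0.0287]
ee_rot: [-0.01, 1.0, 0.0, -0.0]
contact_force: [-1.4, 2.2, 9.8]
width: 0.019
gripper_force: 67.4
```

Call:
{"method": "apply_moves", "body": {
  "moves": [
    [0, 0, 0, 0],
    [0, 0, 0, 0]
  ]
}}

```text
clock: 30.35
tool_pos: [0.4967, -0.0703, 0.0287]
ee_rot: [-0.01, 1.0, 0.0, -0.0]
contact_force: [-2.0, 2.5, 8.6]
width: 0.0191
gripper_force: 67.4
```

Call:
{"method": "apply_moves", "body": {
  "moves": [
    [2, 0, -2, 0],
    [4, 0, -4, 0],
    [5, 0, -5.5, 0],
    [6, 0, -6.5, 0],
    [6, 0, -7.5, 0]
  ]
}}

```text
clock: 30.98
tool_pos: [0.5032, -0.0703, 0.0215]
ee_rot: [-0.01, 1.0, 0.0, 0.0]
contact_force: [0.4, 3.5, 11.3]
width: 0.0191
gripper_force: 69.9
```

Call:
{"method": "apply_moves", "body": {
  "moves": [
    [0, 0, 0, 0],
    [0, 0, 0, 0],
    [0, 0, 0, 0]
  ]
}}

```text
clock: 31.35
tool_pos: [0.5033, -0.0703, 0.0215]
ee_rot: [-0.01, 1.0, 0.0, 0.0]
contact_force: [-0.2, 3.7, 9.8]
width: 0.019
gripper_force: 69.8
```

Call:
{"method": "apply_moves", "body": {
  "moves": [
    [0, 0, 0, 0],
    [0, 0, 0, 0],
    [0, 0, 0, 0],
    [0, 0, 0, 0]
  ],
  "hand": 100
}}

```text
clock: 31.85
tool_pos: [0.5025, -0.0705, 0.0202]
ee_rot: [-0.01, 1.0, 0.0, -0.0]
contact_force: [0.6, 0.0, 0.2]
width: 0.0518
gripper_force: 0.0
```

Call:
{"method": "apply_moves", "body": {
  "moves": [
    [0, 0, 50, 0],
    [0, 0, 110, 0],
    [5, 60, 130, 0],
    [10, 120, 130, 0],
    [15, 180, 130, 0]
  ]
}}

```text
clock: 32.48
tool_pos: [0.518, 0.1111, 0.1511]
ee_rot: [-0.01, 1.0, -0.0, 0.001]
contact_force: [1.1, -0.6, 0.2]
width: 0.0522
gripper_force: 0.0
```

Call:
{"method": "apply_moves", "body": {
  "moves": [
    [5, 60, 0, 0],
    [10, 120, 0, 0],
    [14, 180, 0, 0],
    [14, 210, 0, 0],
    [14, 210, 0, 0]
  ]
}}

```text
clock: 33.1
tool_pos: [0.531, 0.3216, 0.1499]
ee_rot: [-0.012, 1.0, 0.0, -0.0]
contact_force: [-0.3, 0.2, -0.4]
width: 0.0524
gripper_force: 0.0
```

Call:
{"method": "apply_moves", "body": {
  "moves": [
    [0, 0, 0, 0],
    [0, 0, 0, 0]
  ]
}}

```text
clock: 33.35
tool_pos: [0.5319, 0.3183, 0.1503]
ee_rot: [-0.009, 1.0, -0.0, -0.0]
contact_force: [0.1, -0.3, 0.2]
width: 0.0518
gripper_force: 0.0
```

```bash
python3 - <<'E'
from h import *
print(manip.sense()['tool_pos'])
im=read_camera('side')[200:375,190:310,::-1]
cv2.imwrite('pics/r5.png',cv2.resize(im,None,fx=3.4,fy=3.4,interpolation=cv2.INTER_CUBIC))
E
```

```text
[0.53185869 0.31828175 0.15029211]
```

View pics/r5.png

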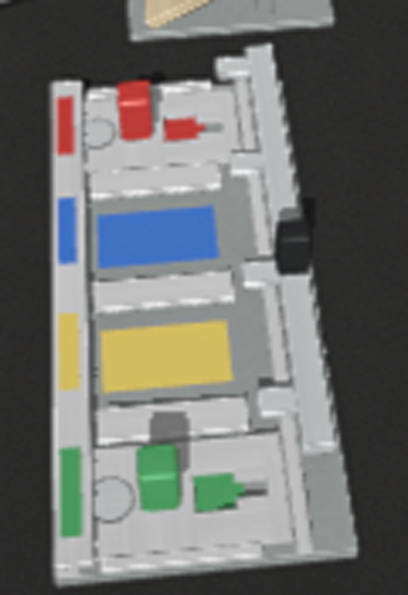

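Call:
{"method": "apply_moves", "body": {
  "moves": [
    [0, 1.5, -50, 0],
    [0, 1.5, -90, 0],
    [0, 1.5, -99, 0],
    [0, 1.5, -99, 0],
    [0, 1.5, -99, 0]
  ]
}}

```text
clock: 34.02
tool_pos: [0.5333, 0.3214, 0.0536]
ee_rot: [-0.01, 1.0, 0.001, 0.002]
contact_force: [0.1, -0.0, -0.1]
width: 0.0517
gripper_force: 0.0
```

Call:
{"method": "apply_moves", "body": {
  "moves": [
    [0, 0, 0, 0],
    [0, 0, 0, 0],
    [0, 0, 0, 0],
    [0, 0, 0, 0],
    [0, 0, 0, 0]
  ],
  "hand": 255,
  "force": 60
}}

```text
clock: 34.65
tool_pos: [0.5324, 0.3214, 0.0527]
ee_rot: [-0.01, 1.0, 0.0, 0.001]
contact_force: [-0.6, -1.4, 6.2]
width: 0.0192
gripper_force: 59.5
```

Call:
{"method": "apply_moves", "body": {
  "moves": [
    [6, 0, 3.5, 0],
    [12, 0, 7, 0],
    [18, 0, 10.5, 0],
    [23, 0, 13.5, 0],
    [23, 0, 13.5, 0]
  ]
}}

```text
clock: 35.28
tool_pos: [0.5533, 0.3212, 0.0649]
ee_rot: [-0.01, 1.0, -0.0, -0.001]
contact_force: [-6.2, -0.2, 5.0]
width: 0.019
gripper_force: 59.2
```

Call:
{"method": "apply_moves", "body": {
  "moves": [
    [0, 0, 0, 0],
    [0, 0, 0, 0]
  ]
}}

```text
clock: 35.52
tool_pos: [0.5534, 0.3212, 0.0649]
ee_rot: [-0.01, 1.0, -0.0, -0.001]
contact_force: [-5.5, -1.2, 3.1]
width: 0.0193
gripper_force: 59.2
```

Call:
{"method": "apply_moves", "body": {
  "moves": [
    [-2, 0, 3.5, 0],
    [-4, 0, 7, 0],
    [-7, 0, 12, 0],
    [-10, 0, 17, 0],
    [-15, 0, 26, 0]
  ]
}}

```text
clock: 36.15
tool_pos: [0.5393, 0.3209, 0.0911]
ee_rot: [-0.01, 1.0, -0.0, -0.0]
contact_force: [-0.1, -0.3, -2.4]
width: 0.0191
gripper_force: 58.6
```

Call:
{"method": "apply_moves", "body": {
  "moves": [
    [-15, 0, 40, 0],
    [-30, 0, 75, 0],
    [-30, 0, 75, 0],
    [-30, 0, 75, 0]
  ]
}}

```text
clock: 36.65
tool_pos: [0.5094, 0.3209, 0.1654]
ee_rot: [-0.01, 1.0, -0.0, -0.0]
contact_force: [-0.6, -0.5, -1.8]
width: 0.0193
gripper_force: 59.1
```

Call:
{"method": "apply_moves", "body": {
  "moves": [
    [0, -60, 0, 0],
    [0, -120, 0, 0],
    [0, -180, 0, 0],
    [0, -240, 0, 0],
    [0, -300, 0, 0]
  ]
}}

```text
clock: 37.28
tool_pos: [0.5086, 0.0191, 0.1642]
ee_rot: [-0.01, 1.0, 0.0, -0.001]
contact_force: [0.8, -0.8, -2.0]
width: 0.0194
gripper_force: 59.5
```

Call:
{"method": "apply_moves", "body": {
  "moves": [
    [0, 0, 0, 0],
    [0, 0, 0, 0]
  ]
}}

```text
clock: 37.52
tool_pos: [0.509, 0.021, 0.1645]
ee_rot: [-0.009, 1.0, 0.0, -0.001]
contact_force: [0.0, 0.2, -3.0]
width: 0.0191
gripper_force: 59.8
```

Call:
{"method": "apply_moves", "body": {
  "moves": [
    [0, -60, 0, 0],
    [0, -120, 0, 0],
    [0, -180, 0, 0],
    [0, -240, 0, 0],
    [0, -262, 0, 0]
  ]
}}

```text
clock: 38.15
tool_pos: [0.51, -0.2424, 0.1652]
ee_rot: [-0.01, 1.0, 0.0, -0.0]
contact_force: [0.0, 0.4, -1.7]
width: 0.019
gripper_force: 60.2
```

Call:
{"method": "apply_moves", "body": {
  "moves": [
    [0, 0, 0, 0],
    [0, 0, 0, 0]
  ]
}}

```text
clock: 38.4
tool_pos: [0.5098, -0.2387, 0.1652]
ee_rot: [-0.011, 1.0, 0.001, -0.001]
contact_force: [0.4, -0.5, -3.0]
width: 0.0189
gripper_force: 60.2
```

Call:
{"method": "apply_moves", "body": {
  "moves": [
    [0, -2, -50, 0],
    [0, -2, -90, 0],
    [0, -2, -117, 0],
    [0, -2, -117, 0],
    [0, -2, -117, 0]
  ]
}}

```text
clock: 39.02
tool_pos: [0.5107, -0.2424, 0.0501]
ee_rot: [-0.011, 1.0, -0.0, 0.001]
contact_force: [1.2, 0.0, -1.7]
width: 0.0195
gripper_force: 60.1
```

Call:
{"method": "apply_moves", "body": {
  "moves": [
    [0, 0, 0, 0],
    [0, 0, 0, 0]
  ]
}}

```text
clock: 39.28
tool_pos: [0.5104, -0.2434, 0.0502]
ee_rot: [-0.01, 1.0, -0.001, 0.001]
contact_force: [-0.3, -0.2, -2.4]
width: 0.0194
gripper_force: 60.1
```

Call:
{"method": "apply_moves", "body": {
  "moves": [
    [0, 2.5, 0, 0],
    [0, 2.5, -5, 0],
    [0, 2.5, -9, 0],
    [0, 2.5, -11, 0],
    [0, 2.5, -12, 0]
  ]
}}

```text
clock: 39.9
tool_pos: [0.5109, -0.2407, 0.039]
ee_rot: [-0.01, 1.0, -0.0, 0.001]
contact_force: [-2.5, 5.4, 20.7]
width: 0.0193
gripper_force: 63.6
```

Call:
{"method": "apply_moves", "body": {
  "moves": [
    [0, 0, -2, 0],
    [0, 0, -3, 0],
    [0, 0, -4, 0],
    [0, 0, -5, 0],
    [0, 0, -5, 0]
  ]
}}

```text
clock: 40.52
tool_pos: [0.5144, -0.2415, 0.0366]
ee_rot: [-0.01, 1.0, -0.001, 0.004]
contact_force: [4.4, 8.3, 25.1]
width: 0.0191
gripper_force: 66.1
```

Call:
{"method": "apply_moves", "body": {
  "moves": [
    [0, 0, -1, 0],
    [0, 0, -2, 0],
    [0, 0, -3, 0],
    [0, 0, -3, 0]
  ]
}}

```text
clock: 41.02
tool_pos: [0.5161, -0.2419, 0.0349]
ee_rot: [-0.01, 1.0, -0.002, 0.006]
contact_force: [7.3, 10.1, 30.1]
width: 0.0194
gripper_force: 68.5
```

Call:
{"method": "apply_moves", "body": {
  "moves": [
    [-2, 0, 4, 0],
    [-4, 0, 7, 0],
    [-4, 0, 7, 0],
    [-4, 0, 7, 0]
  ]
}}

```text
clock: 41.52
tool_pos: [0.505, -0.2403, 0.0352]
ee_rot: [-0.01, 1.0, 0.0, -0.001]
contact_force: [0.0, 0.6, -0.3]
width: 0.019
gripper_force: 63.9
```

Call:
{"method": "apply_moves", "body": {
  "moves": [
    [0, 0, 1, 0],
    [-3, 0, 1, 0],
    [-6, 0, 1, 0],
    [-9, 0, 1, 0],
    [-10, 0, 1, 0]
  ]
}}

```text
clock: 42.15
tool_pos: [0.4954, -0.2404, 0.0368]
ee_rot: [-0.01, 1.0, 0.0, -0.0]
contact_force: [-0.6, 0.5, -1.5]
width: 0.0193
gripper_force: 63.8
```

Call:
{"method": "apply_moves", "body": {
  "moves": [
    [-1, 0, 0, 0],
    [-2, 0, 0, 0],
    [-3, 0, 0, 0],
    [-3, 0, 0, 0]
  ]
}}

```text
clock: 42.65
tool_pos: [0.4926, -0.2404, 0.0369]
ee_rot: [-0.01, 1.0, 0.0, -0.0]
contact_force: [-0.2, -0.9, -2.1]
width: 0.0189
gripper_force: 63.8
```

Call:
{"method": "apply_moves", "body": {
  "moves": [
    [-1, 0, -0.5, 0],
    [-2, 0, -0.5, 0],
    [-3, 0, -0.5, 0],
    [-3, 0, -0.5, 0]
  ]
}}

```text
clock: 43.15
tool_pos: [0.4913, -0.2406, 0.0367]
ee_rot: [-0.01, 1.0, -0.0, 0.002]
contact_force: [7.5, 1.7, -5.7]
width: 0.0192
gripper_force: 63.1
```

Call:
{"method": "apply_moves", "body": {
  "moves": [
    [2, 0, -1, 0],
    [4.5, 0, -3, 0],
    [7, 0, -5.5, 0],
    [9.5, 0, -8, 0],
    [9.5, 0, -8, 0]
  ]
}}

```text
clock: 43.78
tool_pos: [0.4994, -0.2404, 0.0294]
ee_rot: [-0.01, 1.0, 0.0, -0.0]
contact_force: [-1.1, 3.5, 8.7]
width: 0.0196
gripper_force: 67.2
```

Call:
{"method": "apply_moves", "body": {
  "moves": [
    [0, 0, 0, 0],
    [0, 0, 0, 0]
  ]
}}

```text
clock: 44.02
tool_pos: [0.4994, -0.2404, 0.0294]
ee_rot: [-0.01, 1.0, 0.0, -0.0]
contact_force: [-0.6, 3.4, 9.0]
width: 0.0191
gripper_force: 67.2
```

Call:
{"method": "apply_moves", "body": {
  "moves": [
    [2, 0, -2, 0],
    [4, 0, -4, 0],
    [5, 0, -5.5, 0],
    [6, 0, -6.5, 0],
    [6, 0, -7.5, 0]
  ]
}}

```text
clock: 44.65
tool_pos: [0.5059, -0.2405, 0.0224]
ee_rot: [-0.01, 1.0, -0.0, 0.0]
contact_force: [0.2, 5.2, 12.5]
width: 0.019
gripper_force: 70.0
```

Call:
{"method": "apply_moves", "body": {
  "moves": [
    [0, 0, 0, 0],
    [0, 0, 0, 0],
    [0, 0, 0, 0]
  ]
}}

```text
clock: 45.02
tool_pos: [0.506, -0.2405, 0.0224]
ee_rot: [-0.01, 1.0, -0.0, 0.001]
contact_force: [-0.7, 4.5, 10.0]
width: 0.019
gripper_force: 69.8
```

Call:
{"method": "apply_moves", "body": {
  "moves": [
    [0, 0, 0, 0],
    [0, 0, 0, 0],
    [0, 0, 0, 0],
    [0, 0, 0, 0]
  ],
  "hand": 100
}}

```text
clock: 45.52
tool_pos: [0.505, -0.2404, 0.0206]
ee_rot: [-0.01, 1.0, 0.0, -0.0]
contact_force: [0.2, 0.1, -0.5]
width: 0.0516
gripper_force: 0.0
```

Call:
{"method": "apply_moves", "body": {
  "moves": [
    [0, 0, 50, 0],
    [0, 0, 110, 0],
    [5, 60, 130, 0],
    [10, 120, 130, 0],
    [15, 180, 130, 0]
  ]
}}

```text
clock: 46.15
tool_pos: [0.5203, -0.059, 0.1515]
ee_rot: [-0.01, 1.0, -0.0, 0.001]
contact_force: [0.3, 0.2, -0.2]
width: 0.052
gripper_force: 0.0
```

Call:
{"method": "apply_moves", "body": {
  "moves": [
    [0, 60, 0, 0],
    [0, 120, 0, 0],
    [0, 180, 0, 0],
    [0, 180, 0, 0]
  ]
}}

```text
clock: 46.65
tool_pos: [0.5194, 0.1234, 0.1508]
ee_rot: [-0.013, 1.0, 0.0, -0.0]
contact_force: [1.0, -0.1, 0.2]
width: 0.052
gripper_force: 0.0
```

```bash
python3 - <<'E'
from h import *
print(manip.sense()['tool_pos'])
for n in('side','top'):
    im=read_camera(n)
    # compare predicted seated block top corners with image: overlay
    v=im[:,:,::-1].copy(); S=6 if n=='top' else 4
    cr=(262,170,395,245) if n=='top' else (195,215,305,375)
    x0,y0,x1,y1=cr; v=cv2.resize(v[y0:y1,x0:x1],None,fx=S,fy=S,interpolation=cv2.INTER_CUBIC)
    for x,y in((.5026,-.0705),(.5058,-.241),(.5074,-.3258)):
        P=[[x+a,y+b,.055] for a,b in((-.011,-.01),(.011,-.01),(.011,.01),(-.011,.01))]
        q=((proj(n,P)+.5-[x0,y0])*S-.5).round().astype(np.int32)
        cv2.polylines(v,[q],True,(255,0,255),1)
    if n=='side': v=cv2.resize(v,None,fx=.9,fy=.9)
    cv2.imwrite(f'pics/fin_{n}.png',v)
a=cv2.imread('pics/fin_side.png');b=cv2.imread('pics/fin_top.png');b=cv2.resize(b,(400,int(400*b.shape[0]/b.shape[1])))
o=np.zeros((576,a.shape[1]+400,3),np.uint8);o[:a.shape[0],:a.shape[1]]=a;o[:b.shape[0],a.shape[1]:]=b
cv2.imwrite('pics/fin.png',o);print(o.shape)
E
```

```text
[0.51939922 0.1233819  0.15079119]
(576, 796, 3)
```

View pics/fin.png

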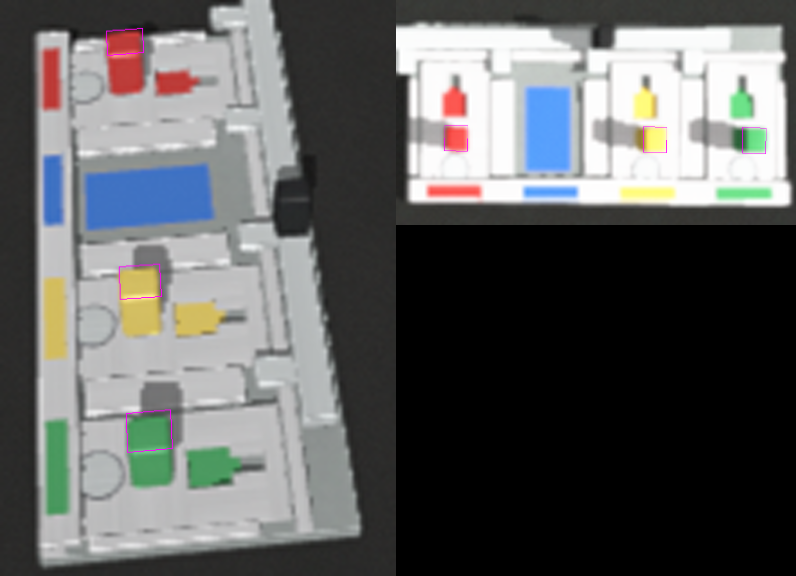

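Call:
{"method": "apply_moves", "body": {
  "moves": [
    [15, -60, 0, 0],
    [30, -120, 0, 0],
    [50, -180, 0, 0],
    [73, -240, 0, 0],
    [73, -300, 0, 0]
  ]
}}

```text
clock: 47.38
tool_pos: [0.5933, -0.1849, 0.1509]
ee_rot: [-0.009, 1.0, -0.0, 0.0]
contact_force: [-0.0, -0.3, 0.3]
width: 0.0519
gripper_force: 0.0
```

Call:
{"method": "apply_moves", "body": {
  "moves": [
    [0, -16, 0, 0],
    [0, -16, 0, 0],
    [0, -16, 0, 0]
  ]
}}

```text
clock: 47.75
tool_pos: [0.5927, -0.1956, 0.1506]
ee_rot: [-0.01, 1.0, 0.0, -0.0]
contact_force: [1.5, -0.0, 0.1]
width: 0.052
gripper_force: 0.0
```

Call:
{"method": "apply_moves", "body": {
  "moves": [
    [0, 0, -55, 0],
    [0, 0, -100, 0],
    [0, 0, -112, 0],
    [0, 0, -112, 0]
  ]
}}

```text
clock: 48.25
tool_pos: [0.5933, -0.1953, 0.039]
ee_rot: [-0.011, 1.0, 0.0, -0.0]
contact_force: [0.0, 0.7, 0.2]
width: 0.0519
gripper_force: 0.0
```

Call:
{"method": "apply_moves", "body": {
  "moves": [
    [0, 0, 0, 0],
    [0, 0, 0, 0],
    [0, 0, 0, 0],
    [0, 0, 0, 0],
    [0, 0, 0, 0]
  ],
  "hand": 255,
  "force": 40
}}

```text
clock: 48.88
tool_pos: [0.5946, -0.1969, 0.0412]
ee_rot: [-0.01, 1.0, -0.001, 0.002]
contact_force: [-0.4, 1.9, 6.4]
width: 0.0151
gripper_force: 40.3
```

Call:
{"method": "apply_moves", "body": {
  "moves": [
    [0, -10, 0, 0],
    [0, -20, 0, 0],
    [0.5, -28, 0, 0],
    [0.6, -31, 0, 0],
    [0.6, -31, 0, 0]
  ]
}}

```text
clock: 49.5
tool_pos: [0.5952, -0.2285, 0.0411]
ee_rot: [-0.01, 1.0, -0.001, 0.002]
contact_force: [-0.2, 0.8, 6.7]
width: 0.0151
gripper_force: 40.2
```

Call:
{"method": "apply_moves", "body": {
  "moves": [
    [0, -1, 0, 0],
    [0, -2, 0, 0],
    [0, -3, 0, 0],
    [0, -3, 0, 0]
  ]
}}

```text
clock: 50.0
tool_pos: [0.5952, -0.2291, 0.0411]
ee_rot: [-0.01, 1.0, 0.001, 0.001]
contact_force: [-0.0, 8.9, 9.1]
width: 0.0155
gripper_force: 40.7
```

Call:
{"method": "apply_moves", "body": {
  "moves": [
    [0, 2, 0, 0],
    [0, 2, 0, 0],
    [0, 2, 0, 0],
    [0, 2, 0, 0]
  ],
  "hand": 100
}}

```text
clock: 50.5
tool_pos: [0.5936, -0.2287, 0.0388]
ee_rot: [-0.01, 1.0, -0.0, -0.0]
contact_force: [-0.5, -0.6, 0.3]
width: 0.0517
gripper_force: 0.0
```

Call:
{"method": "apply_moves", "body": {
  "moves": [
    [0, 0, 50, 0],
    [0, 0, 110, 0],
    [-40, 30, 130, 0],
    [-80, 60, 130, 0],
    [-80, 110, 130, 0]
  ]
}}

```text
clock: 51.12
tool_pos: [0.5117, -0.1185, 0.169]
ee_rot: [-0.008, 1.0, -0.0, -0.0]
contact_force: [0.8, 0.8, -0.2]
width: 0.0522
gripper_force: 0.0
```

Call:
{"method": "apply_moves", "body": {
  "moves": [
    [0, 60, 0, 0],
    [0, 120, 0, 0],
    [0, 180, 0, 0],
    [0, 180, 0, 0],
    [0, 180, 0, 0]
  ]
}}

```text
clock: 51.75
tool_pos: [0.5138, 0.0613, 0.1688]
ee_rot: [-0.011, 1.0, -0.0, 0.0]
contact_force: [-0.6, 0.2, 0.4]
width: 0.0518
gripper_force: 0.0
```

```bash
python3 - <<'E'
from h import *
im=read_camera('top');
# knob (dark) columns on the bar, bar row: pixels expected for knob locked/open
print(proj('top',[[.5925,-.2291,.066],[.592,-.195,.066]]))
print(im[176:184,330:352].mean(2).mean(0).astype(int))
for nm,lo,hi in(('red',(0,140,70),(6,255,255)),('yel',(20,110,90),(32,255,255)),('grn',(55,110,50),(85,255,255))):
    m=cv2.inRange(cv2.cvtColor(im,cv2.COLOR_RGB2HSV),lo,hi);m[:,:262]=0;m[240:]=0
    k,l,s,c=cv2.connectedComponentsWithStats(m)
    print(nm,[(int(s[i,4]),np.round(c[i],1),np.round(at_z('top',*c[i],.055)[:2],4)) for i in range(1,k) if s[i,4]>25])
print(manip.sense()['tool_pos'],manip.sense()['contact_force'])
E
```

```text
[[344.42263162 182.16419113]
 [331.09657518 182.01862359]]
[117 118 118 119 120 121 122 121 115  92  64  47  44  51  56  58  61  87
 141 168 172 172]
red [(51, array([281. , 203.8]), array([ 0.5331, -0.0686])), (39, array([281.5, 215.8]), array([ 0.5022, -0.0706])), (34, array([281. , 233.5]), array([ 0.4566, -0.0703]))]
yel [(50, array([344.5, 204.2]), array([ 0.5362, -0.2326])), (59, array([346.1, 215.9]), array([ 0.5062, -0.2371])), (34, array([345. , 233.5]), array([ 0.461 , -0.2348]))]
grn [(44, array([376.4, 204.8]), array([ 0.537 , -0.3148])), (52, array([379.3, 216.3]), array([ 0.5074, -0.3223])), (47, array([377., 234.]), array([ 0.4619, -0.3168]))]
[0.51392008 0.06058033 0.16883774] [ 0.07368492 -1.00913938  0.36475304]
```

```bash
python3 -c "
from plant import close_job
print(close_job())"
```

```text
the job is handed in; nothing more can be done
None
```

The red, yellow and green carriers (blue was absent) are seated in their own pockets, the lock bar is pushed back to its locked stop, and the job is handed in at about 52 s; `close_job` returned no verdict.

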